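# Latch the passport tray under the lens and light the lamp

### The job

A passport lies in the sliding tray of the inspection stage. With the fingertips against the front of the tray's upright push plate, push the tray all the way in to its stop pin and let it go, so that it springs back, catches on its pawl at mid position and stays there under the lens; then press the grey push button of the lamp switch box fully down and let it go. Only push and press: touch the stage nowhere but on the front of the push plate, leave the passport lying untouched in the tray, and do not disturb the other things on the desk.

Things in the scene. Friction and masses are not known exactly. Their poses are not given: they have to be found in the camera images.
- unit: Document inspection stage, fixed: grey base 250 (x) x 200 (y) x 12 mm, aluminium side rails (tops 24 mm up), a stop pin at the rear, a 76 mm lens and a lamp bar up to 155 mm high over its rear half (x from 0 to +0.13). Origin on the desk near the middle of the base; +x is the way the tray is pushed in (away from the robot, turned up to 0.3 rad), z up. The space before the push plate is free.
- tray (a joint): Travel of the aluminium tray along the unit's +x, m: 0 = out (rest), 0.070 = fully in, on the stop pin. A spring drives it out (3 N at 0, 6 N at 0.070; damping 25 N per m/s). From 0.01 on its side pin pushes a sprung pawl aside (about 1 N more), passing it just beyond 0.035; released further in, it slides back in under 1 s and the pawl catches it near 0.035. Released sooner it returns to 0.
- push_face (a point): Centre of the front face of the tray's black upright push plate; moves with the tray; axes as the unit's (the face looks along -x, to the robot). Plate 96 mm wide, 10 mm thick, from 16 to 62 mm above the desk; this point is 45 mm up. At tray 0 it lies at x = -0.150 in the unit's frame, y = 0. A 24 mm wide stem joins it to the tray behind.
- seat (a point): Centre of the tray's floor, where the passport lies, 24 mm above the desk, 120 mm behind push_face; a 5 mm rim surrounds it. Moves with the tray; axes as the unit's.
- passport: Closed dark red passport, 88 (x) x 125 (y) x 6 mm, loose in the tray and carried along by its rim. Origin at the centre of its underside.
- lampbox: Lamp switch box, fixed to the desk, grey, 90 x 75 x 35 mm, with one round push button in the middle of its top. Origin at the centre of its underside.
- lamp (a joint): Travel of the lamp push button in m: 0 = up, 0.006 = fully down (about 4 N); it springs back up.
- lamp_top (a point): Centre of the top of the lamp push button (grey, 30 mm across, in a black collar on the switch box), when up; you press straight down. z up.
- terminal: Blue keypad terminal, 120 x 75 x 33 mm, loose. Origin at the centre of its underside, as for all that follow.
- inkpad: Black ink pad case, 75 x 110 x 18 mm, loose.
- stamp: Wooden hand stamp, 38 mm across the foot, 70 mm tall, standing, loose.
- loupe: Round standing loupe, 44 mm across, 35 mm tall, loose.
- pen: Black pen lying on the desk, 130 x 9 x 11 mm, loose.
- adapter: Black power adapter, 110 x 48 x 32 mm, loose.

How it is judged:
By the outcome, as a careful person would: the job done as asked, in the order asked, and still so for the second after the job is handed in, with the robot touching nothing.
It also fails if it takes over 45 s, if anything falls off the work surface, if the arm or the gripper's body presses on something with over 40 N, if the wrist force passes 120 N, or if a joint passes its speed limit or range.

### The arm

A 7-joint arm with a two-finger parallel gripper is mounted at the origin on the work surface. World frame = base frame: x ahead of the robot, y to its left, z up, the work surface at z = 0. Lengths are in m, angles in rad, forces in N, time in s.
With the tool pointing down it reaches from about 0.425 to 0.875 m from the base axis. Payload 4.7 kg.
Tool frame: the origin (TCP) lies at the very end of the fingers, on their centre line; the grasp point (between the pads) lies 19 mm behind it; z points along the fingers, y is the line along which they close (so a half turn about z gives the same grasp; the last joint's range is limited). The gripper opens to 87 mm and grips with 3 to 60 N. Pads are 19 mm wide; open, the fingers measure 117 mm over their backs; the gripper's body (75 mm by 190 mm) begins 51 mm behind the grasp point.
Start: joints at [-1.132, 0.321, -0.07, 1.45, 0.023, 1.371, -0.057], TCP at [0.268, 0.592, 0.2] pointing down, gripper open.
Joint ranges: [-2.86, 2.86], [-0.3, 2.09], [-1.38, 1.24], [0.06, 2.45], [-1.56, 4.7], [0.09, 2.05], [-2.69, 2.69]. Speed limits (rad/s): [2.57, 2.57, 3.14, 3.14, 3.14, 3.14, 3.14].

### API

Orientations are given as a unit quaternion [w, x, y, z].
In Python, from cell import status, viewer, order gives the robot as it stands. The module is installed in compiled form; this text tells all that it offers.
- The arm moves only by the tool jog_arm, never from a script. Its arguments are lists of equal length, an entry for each row: "delta_pos": the shift along the tool's x, y, z each as a share of 20 cm, from -1 to 1, a list of three; "angular": the turn, a rotation vector about the tool's x, y, z each as a share of 90 degrees, from -1 to 1, a list of three; "gripper": the opening, from 0 (shut) to 1 (fully open). In form: {"delta_pos": [[x, y, z], ...], "angular": [[wx, wy, wz], ...], "gripper": [gripper, ...]}. A call has exactly 8 rows; each row is the pose to reach, as a shift and turn from the pose commanded when the call began, along the tool's axes at that moment; what a row does not reach only later rows make up. A row lasts 1/8 s, in which the tool goes at most 62.5 mm and 10.7 degrees, less where a joint would pass 70% of its speed; a pose out of reach is approached as far as the arm can. A call with a number of a shift or a turn outside -1 to 1 is refused whole. A call with a gripper value outside its range is refused whole. The fingers move at their own pace and stop on an object; "force" is the grip in N (left out, the last holds). Time passes only in rows, so rows that repeat a pose let the fingers close, or fill a call up. It gives the time, the measured TCP pose, the force, the opening and the grip force at its end, in the units of the state.
- status.state(): the state, without advancing time (a new reading comes with each control period).
- viewer.snapshot(name): name is "side" or "top"; returns (picture, depth): 480x640x3 uint8, red, green, blue; 480x640 float32, m along the optical axis (not along the pixel's ray), 0 where there is no reading.
- viewer.get_calibration(name): a dict with "intrinsics" (3x3 intrinsics, pixels), "dist" ([k1, k2, p1, p2, k3] as OpenCV has them; the pictures are not rectified), "position" and "rotation" of the camera in the world. Camera axes: x right, y down, z forward; pixel columns grow to the right and rows downward; lengths in m; the calibration is good to about 2 mm. A picture is of the moment at which its call begins. get_calibration takes no time and is no camera call.
- order.job_done(): hands the job in; it is judged then, once.
Trained networks look in the newest picture that a camera, given by its name, has taken for a name from the list of things; names that differ only in an ending like _2 or _b are one class to them, and where a whole thing is asked for, a point or a joint stands for the part that bears it (a point fixed in the world has none). Each returns a list of dicts, best first, with "score" (0 to 1); they miss things now and then, are a little off and sometimes report something else, mostly with a low value. They report only what shows in the picture. A call takes as long as a camera call.
- viewer.cut_out(camera, query): "region" (480x640 bool, what is visible of it) and "pixel" ([column, row] in pixels, amid what is visible of it).
The state is a dict: "t": time; "joint_positions": joint angles; "dq": joint speeds; "tau": joint torques, N m; "ee_pos": TCP position; "tcp_rot": TCP orientation; "contact_force": force on the tool from outside, world axes, zero at the start; "ft_torque": the same for the moment, N m; "width": finger opening in m; "gripper_force": force on a finger pad.
Only numpy, scipy, OpenCV 4.12 (cv2) and the standard library are available. Lean on these libraries where they do the work, as an engineer would, in place of code of your own. Each camera call takes 0.05 s, during which the arm holds its last target. There are 200 camera calls.

## Working session

There is one attempt and no reset: what is moved stays moved. The work goes in short steps, Python scripts to look and compute and a tool call to move; the robot and the scene stay as the last step left them, time stands still between calls to the robot, and variables do not carry over. Pictures are saved under pics/ and viewed, at most 10 in all, crops included, and the job is handed in when it is done.

Besides the shell and the picture viewer there is one more tool, called by a JSON object that holds its "method" and its "body", one argument or row to a line. jog_arm: Moves the arm, as the interface text tells. Its arguments: {"type":"object","properties":{"delta_pos":{"type":"array"},"angular":{"type":"array"},"gripper":{"type":"array"},"force":{"type":"number"}},"required":["delta_pos","angular","gripper"]}

```bash
mkdir -p pics; cat > h.py <<'E'
import numpy as np, cv2
from cell import status, viewer, order
def pts(cam, depth, mask=None):
    c=viewer.get_calibration(cam); K=np.array(c["intrinsics"]);d=np.array(c["dist"])
    m=depth>0
    if mask is not None: m&=mask
    v,u=np.nonzero(m)
    n=cv2.undistortPoints(np.stack([u,v],1).astype(np.float64)[:,None],K,d)[:,0]
    z=depth[v,u]
    p=np.c_[n*z[:,None],z]
    return p@np.array(c["rotation"]).T+np.array(c["position"]),u,v
E
python3 - <<'E'
from h import *
print(status.state())
for n in("top","side"):
    im,d=viewer.snapshot(n); cv2.imwrite(f"pics/{n}0.png",im[:,:,::-1]); np.savez(f"{n}0.npz",im=im,d=d)
    c=viewer.get_calibration(n);print(n,c["position"],np.array(c["rotation"]).round(3).tolist())
    for q in("push_face","lampbox","lamp","passport","unit"):
        for r in viewer.cut_out(n,q)[:1]:
            P,u,v=pts(n,d,r["region"])
            print(q,round(r["score"],2),r["pixel"],np.median(P,0).round(3),P.min(0).round(3),P.max(0).round(3))
E
```

```text
{'t': 0.0, 'joint_positions': array([-1.13188463,  0.32182199, -0.07009145,  1.45167023,  0.02259553,
        1.37078614, -0.05688776]), 'dq': array([ 1.10369355e-03, -2.54264882e-03, -1.94903766e-04,  2.44557914e-03,
       -9.76638654e-04,  7.67317188e-04,  8.99534834e-06]), 'tau': array([-2.95898972e-04, -4.91288209e+01, -4.04089931e-01, -3.12533927e+01,
       -6.40748860e-02,  4.35632200e-02,  1.49875959e-04]), 'ee_pos': array([0.26769495, 0.59166705, 0.19856465]), 'tcp_rot': array([-1.55327094e-04,  2.10788638e-01,  9.77531201e-01, -9.36507092e-04]), 'contact_force': array([ 0.40140227, -0.31771324, -0.04211501]), 'ft_torque': array([-0.00403106,  0.04138572, -0.0072811 ]), 'gripper_force': 0.0, 'width': 0.08720303997428945}
top [0.36436343 0.0167562  1.37504122] [-0.041, 0.712, -0.699, 0.049]Traceback (most recent call last):
  File "<stdin>", line 8, in <module>
  File "h.py", line 11, in pts
    return p@np.array(c["rotation"]).T+np.array(c["position"]),u,v
           ~^~~~~~~~~~~~~~~~~~~~~~~~~~
ValueError: matmul: Input operand 1 has a mismatch in its core dimension 0, with gufunc signature (n?,k),(k,m?)->(n?,m?) (size 4 is different from 3)
```

View pics/top0.png

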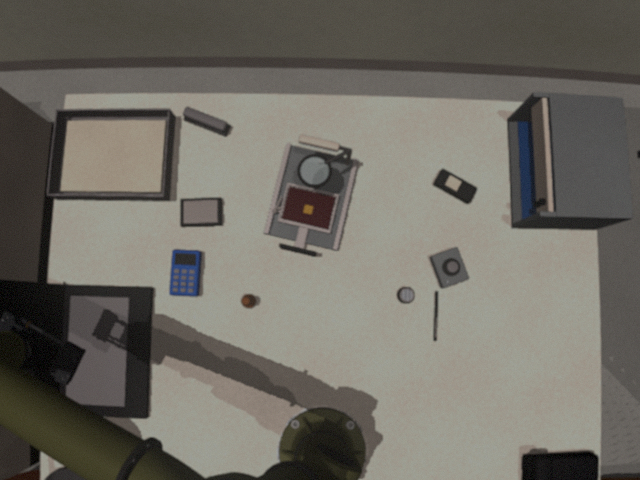

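The top view shows the stage at about (312,195) with its push plate at (300,249), the lamp box at (449,267) and the pen and loupe at about (435,315) and (405,295). The camera rotation is a quaternion, so I'll fix the helper.

```bash
sed -i 's/^import numpy.*/&\nfrom scipy.spatial.transform import Rotation as Ro\ndef R(q): return Ro.from_quat(np.roll(np.array(q),-1)).as_matrix()/; s/np.array(c\["rotation"\]).T/R(c["rotation"]).T/' h.py
python3 - <<'E'
from h import *
for n in("top","side"):
    im,d=viewer.snapshot(n); cv2.imwrite(f"pics/{n}1.png",im[:,:,::-1]); np.savez(f"{n}0.npz",im=im,d=d)
    c=viewer.get_calibration(n);print(n,c["position"],c["rotation"])
    P,u,v=pts(n,d); print("desk z",np.median(P[(abs(P[:,2])<.02),2]))
    for q in("push_face","lampbox","lamp","passport","unit"):
        for r in viewer.cut_out(n,q)[:2]:
            P,u,v=pts(n,d,r["region"])
            if len(P): print(q,round(r["score"],2),r["pixel"],len(P),np.median(P,0).round(3),P.min(0).round(3),P.max(0).round(3), cv2.minAreaRect(P[:,:2].astype(np.float32)))
E
```

```text
top [0.36436343 0.0167562  1.37504122] [-0.04094249  0.71198242 -0.69927078  0.04924553]
desk z 0.000171067485199905
push_face 0.67 [301.7, 227.5] 964 [0.571 0.064 0.027] [ 0.496 -0.028 -0.004] [0.687 0.129 0.068] ((0.5933855772018433, 0.059182822704315186), (0.14627128839492798, 0.17844058573246002), 77.07833862304688)
push_face 0.37 [452.9, 266.5] 103 [ 0.472 -0.321  0.056] [ 0.459 -0.335  0.052] [ 0.485 -0.305  0.062] ((0.47309473156929016, -0.3209924101829529), (0.027295676991343498, 0.02756296470761299), 36.714515686035156)
lamp 0.41 [449.6, 267.1] 124 [ 0.472 -0.321  0.056] [ 0.459 -0.339  0.044] [ 0.489 -0.305  0.062] ((0.47259584069252014, -0.3216188848018646), (0.03080534003674984, 0.03140239790081978), 26.396108627319336)
passport 0.98 [308.6, 205.4] 1552 [0.622 0.048 0.03 ] [ 0.569 -0.017  0.021] [0.677 0.117 0.039] ((0.6228806972503662, 0.04899916052818298), (0.12557411193847656, 0.08823097497224808), 77.35348510742188)
passport 0.46 [449.6, 268.9] 1115 [ 0.472 -0.316  0.035] [ 0.419 -0.379 -0.008] [ 0.526 -0.273  0.062] ((0.47506263852119446, -0.32675647735595703), (0.09
[... 899 characters left out ...]
46702194214, -0.32482990622520447), (0.031541988253593445, 0.02609974518418312), 3.8300673961639404)
passport 0.61 [339.4, 226.5] 1066 [0.619 0.042 0.03 ] [ 0.568 -0.025  0.022] [0.676 0.114 0.035] ((0.6212939620018005, 0.04630354791879654), (0.13406281173229218, 0.09170551598072052), 76.95002746582031)
unit 0.77 [360.2, 226.1] 5221 [0.681 0.018 0.021] [ 0.495 -0.086 -0.343] [1.405 0.528 0.158] ((0.9886537790298462, 0.18175296485424042), (1.0396382808685303, 0.3031138479709625), 23.53207015991211)
unit 0.46 [314.6, 236.7] 879 [0.558 0.053 0.028] [ 0.495 -0.034 -0.001] [0.689 0.148 0.066] ((0.591855525970459, 0.059534333646297455), (0.16161933541297913, 0.17613695561885834), 75.7808609008789)
```

View pics/side1.png

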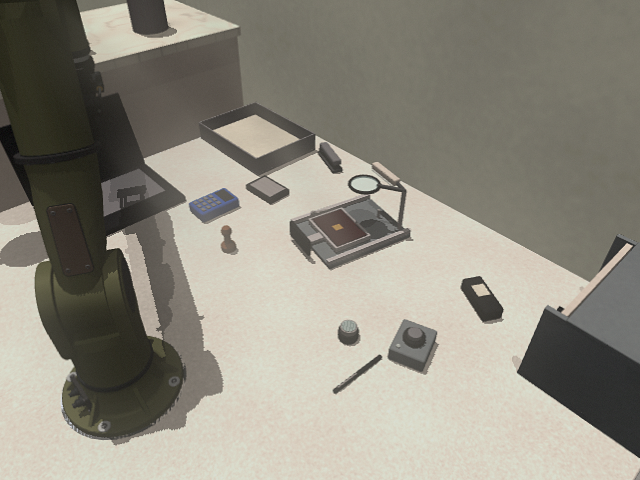

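The side view shows the tray out with the push plate at about (300,237), the passport flat in the tray at (337,227), and the lamp button at (414,333). Next I'll measure the plate precisely.

```bash
python3 - <<'E'
from h import *
for n in("top","side"):
    f=np.load(n+"0.npz"); P,u,v=pts(n,f["d"])
    b=(P[:,0]>.46)&(P[:,0]<.6)&(abs(P[:,1]-.07)<.09)
    t=P[b&(P[:,2]>.054)&(P[:,2]<.072)]
    print(n,"plate top",len(t),np.median(t[:,2]),cv2.minAreaRect(t[:,:2].astype(np.float32)))
    t=t[abs(t[:,2]-.062)<.005]
    c=t[:,:2].mean(0);w=np.linalg.svd(t[:,:2]-c)[2];print(c,w[0],np.ptp((t[:,:2]-c)@w[0]),np.ptp((t[:,:2]-c)@w[1]))
    b=np.hypot(P[:,0]-.472,P[:,1]+.321)<.025
    t=P[b&(P[:,2]>.052)];print("button",len(t),np.percentile(t[:,2],[10,50,90]),cv2.minEnclosingCircle(t[:,:2].astype(np.float32)))
    # rails for yaw
yaw=np.deg2rad(77.4-90);ux=np.array([np.cos(yaw),np.sin(yaw)])
print(yaw,"pred face from passport",np.array([.6229,.049])-.120*ux)
s=status.state();M=R(s["tcp_rot"]);print(M.round(3))
E
```

```text
top plate top 155 0.061244684109050374 ((0.5106551647186279, 0.07217992097139359), (0.09382239729166031, 0.010673025622963905), 78.20075988769531)
[0.51027366 0.07229985] [-0.21156686 -0.97736353] 0.09385132733742707 0.010348626557977145
button 108 [0.05349853 0.05620102 0.06033496] ((0.47193077206611633, -0.3193890452384949), 0.016001584008336067)
side plate top 134 0.06068423691360658 ((0.5106951594352722, 0.06759504973888397), (0.09933193027973175, 0.011624835431575775), 77.53607177734375)
[0.50947508 0.06496946] [0.21564248 0.97647239] 0.0993307744017043 0.011050747423026738
button 149 [0.05419417 0.05687443 0.058859  ] ((0.47226935625076294, -0.32439303398132324), 0.01662701740860939)
-0.2199114857512854 pred face from passport [0.50578999 0.07517719]
[[-0.911  0.412  0.   ]
 [ 0.412  0.911  0.   ]
 [-0.     0.    -1.   ]]
```

{"method": "jog_arm", "body": {
  "delta_pos": [
    [-0.12,-0.12,0],
    [-0.25,-0.26,0],
    [-0.4,-0.42,0],
    [-0.55,-0.57,0],
    [-0.7,-0.73,0],
    [-0.82,-0.86,0],
    [-0.93,-0.97,0],
    [-0.93,-0.97,0]
  ],
  "angular": [
    [0,0,-0.02],
    [0,0,-0.04],
    [0,0,-0.06],
    [0,0,-0.08],
    [0,0,-0.1],
    [0,0,-0.12],
    [0,0,-0.132],
    [0,0,-0.132]
  ],
  "gripper": [0,0,0,0,0,0,0,0]
}}

```text
t: 1.7
ee_pos: [0.3589, 0.3365, 0.2001]
tcp_rot: [0.0, 0.111, 0.994, 0.0]
contact_force: [-0.1, 0.8, 0.4]
width: 0.0144
gripper_force: 0.0
```

{"method": "jog_arm", "body": {
  "delta_pos": [
    [-0.1,-0.14,0],
    [-0.2,-0.3,0],
    [-0.32,-0.45,0],
    [-0.44,-0.6,0],
    [-0.55,-0.75,0],
    [-0.63,-0.9,0],
    [-0.7,-1,0],
    [-0.7,-1,0]
  ],
  "angular": [
    [0,0,0],
    [0,0,0],
    [0,0,0],
    [0,0,0],
    [0,0,0],
    [0,0,0],
    [0,0,0],
    [0,0,0]
  ],
  "gripper": [0,0,0,0,0,0,0,0]
}}

```text
t: 2.7
ee_pos: [0.4516, 0.1127, 0.1999]
tcp_rot: [0.0, 0.11, 0.994, 0.0]
contact_force: [-0.6, 0.3, -0.3]
width: 0.0003
gripper_force: 0.0
```

{"method": "jog_arm", "body": {
  "delta_pos": [
    [0,-0.07,0.1],
    [0,-0.14,0.22],
    [0,-0.146,0.36],
    [0,-0.146,0.5],
    [0,-0.146,0.64],
    [0,-0.146,0.75],
    [0,-0.146,0.825],
    [0,-0.146,0.825]
  ],
  "angular": [
    [0,0,0],
    [0,0,0],
    [0,0,0],
    [0,0,0],
    [0,0,0],
    [0,0,0],
    [0,0,0],
    [0,0,0]
  ],
  "gripper": [0,0,0,0,0,0,0,0]
}}

```text
t: 3.7
ee_pos: [0.4438, 0.0856, 0.0339]
tcp_rot: [-0.001, 0.108, 0.994, -0.0]
contact_force: [-0.7, -0.1, 0.8]
width: 0.0007
gripper_force: 0.0
```

```bash
python3 - <<'E'
from h import *
print(status.state()["contact_force"],status.state()["ee_pos"])
im,d=viewer.snapshot("side"); cv2.imwrite("pics/side2.png",cv2.resize(im[130:330,200:480,::-1],None,fx=2.8,fy=2.8))
E
```

```text
[-0.73969622 -0.14071282  0.80419329] [0.44380226 0.08561388 0.0338539 ]
```

View pics/side2.png

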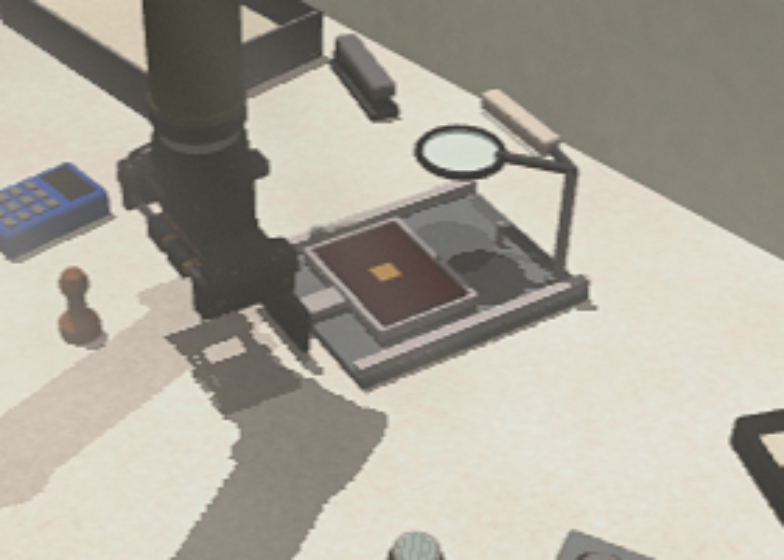

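The fingers stand closed in front of the plate, centred and about 50 mm clear of it. Now I'll push.

{"method": "jog_arm", "body": {
  "delta_pos": [
    [-0.08,0,0],
    [-0.18,0,0],
    [-0.24,0,0],
    [-0.3,0,0],
    [-0.37,0,0],
    [-0.44,0,0],
    [-0.51,0,0],
    [-0.55,0,0]
  ],
  "angular": [
    [0,0,0],
    [0,0,0],
    [0,0,0],
    [0,0,0],
    [0,0,0],
    [0,0,0],
    [0,0,0],
    [0,0,0]
  ],
  "gripper": [0,0,0,0,0,0,0,0]
}}

```text
t: 4.75
ee_pos: [0.5505, 0.0619, 0.0344]
tcp_rot: [-0.003, 0.108, 0.994, 0.0]
contact_force: [-7.7, 1.7, 4.8]
width: 0.0003
gripper_force: 3.4
```

{"method": "jog_arm", "body": {
  "delta_pos": [
    [-0.02,0,0],
    [-0.035,0,0],
    [-0.05,0,0],
    [-0.06,0,0],
    [-0.07,0,0],
    [-0.075,0,0],
    [-0.075,0,0],
    [-0.075,0,0]
  ],
  "angular": [
    [0,0,0],
    [0,0,0],
    [0,0,0],
    [0,0,0],
    [0,0,0],
    [0,0,0],
    [0,0,0],
    [0,0,0]
  ],
  "gripper": [0,0,0,0,0,0,0,0]
}}

```text
t: 5.75
ee_pos: [0.5635, 0.059, 0.0344]
tcp_rot: [-0.004, 0.108, 0.994, 0.0]
contact_force: [-8.9, 1.2, 6.4]
width: 0.0003
gripper_force: 4.5
```

{"method": "jog_arm", "body": {
  "delta_pos": [
    [-0.01,0,0],
    [-0.02,0,0],
    [-0.025,0,0],
    [-0.03,0,0],
    [-0.03,0,0],
    [-0.03,0,0],
    [-0.03,0,0],
    [-0.03,0,0]
  ],
  "angular": [
    [0,0,0],
    [0,0,0],
    [0,0,0],
    [0,0,0],
    [0,0,0],
    [0,0,0],
    [0,0,0],
    [0,0,0]
  ],
  "gripper": [0,0,0,0,0,0,0,0]
}}

```text
t: 6.75
ee_pos: [0.5637, 0.059, 0.0341]
tcp_rot: [-0.01, 0.108, 0.994, 0.001]
contact_force: [-22.7, 3.2, 18.4]
width: 0.0005
gripper_force: 11.6
```

Hard stop reached: the force rose to 23 N with no more travel. Letting go.

{"method": "jog_arm", "body": {
  "delta_pos": [
    [0.2,0,0],
    [0.4,0,0],
    [0.48,0,0],
    [0.5,0,0],
    [0.5,0,0],
    [0.5,0,0],
    [0.5,0,0],
    [0.5,0,0]
  ],
  "angular": [
    [0,0,0],
    [0,0,0],
    [0,0,0],
    [0,0,0],
    [0,0,0],
    [0,0,0],
    [0,0,0],
    [0,0,0]
  ],
  "gripper": [0,0,0,0,0,0,0,0]
}}

```text
t: 7.75
ee_pos: [0.4752, 0.0779, 0.0345]
tcp_rot: [-0.0, 0.109, 0.994, -0.0]
contact_force: [-0.2, -0.1, -0.2]
width: 0.0002
gripper_force: 0.0
```

```bash
python3 - <<'E'
from h import *
s=status.state();print(s["contact_force"],s["ee_pos"])
n="side";im,d=viewer.snapshot(n); cv2.imwrite("pics/side3.png",cv2.resize(im[130:330,200:480,::-1],None,fx=2.8,fy=2.8))
for r in viewer.cut_out(n,"passport")[:1]:
    P,u,v=pts(n,d,r["region"]);print(r["score"],np.median(P,0),cv2.minAreaRect(P[:,:2].astype(np.float32)))
E
```

```text
[-0.17014213 -0.10753569 -0.23121966] [0.47523536 0.07794699 0.03454794]
0.91 [0.65353245 0.03192869 0.02995749] ((0.6566903591156006, 0.038442015647888184), (0.13429778814315796, 0.090277299284935), 78.03752899169922)
```

View pics/side3.png

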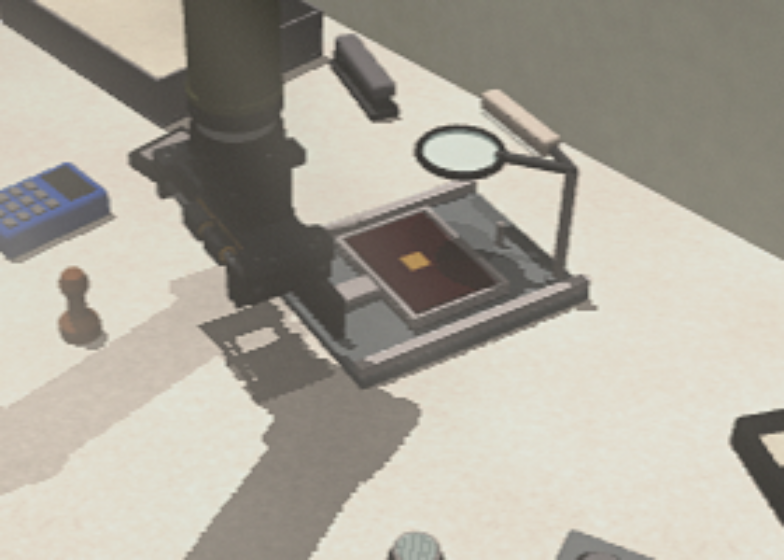

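The tray has caught at mid position: the passport moved 36 mm and still lies flat in the tray. Next, the lamp button.

{"method": "jog_arm", "body": {
  "delta_pos": [
    [0.03,0,-0.15],
    [0.03,0,-0.35],
    [0,-0.05,-0.52],
    [-0.05,-0.2,-0.58],
    [-0.1,-0.4,-0.58],
    [-0.15,-0.65,-0.58],
    [-0.18,-0.85,-0.58],
    [-0.21,-1,-0.58]
  ],
  "angular": [
    [0,0,0],
    [0,0,0],
    [0,0,0],
    [0,0,0],
    [0,0,0],
    [0,0,0],
    [0,0,0],
    [0,0,0]
  ],
  "gripper": [0,0,0,0,0,0,0,0]
}}

```text
t: 8.85
ee_pos: [0.4724, -0.1283, 0.1508]
tcp_rot: [0.0, 0.109, 0.994, 0.0]
contact_force: [-0.2, 0.4, 1.0]
width: 0.0006
gripper_force: 0.0
```

{"method": "jog_arm", "body": {
  "delta_pos": [
    [-0.04,-0.2,0],
    [-0.08,-0.4,0],
    [-0.12,-0.6,0],
    [-0.16,-0.78,0],
    [-0.19,-0.9,0],
    [-0.21,-0.955,0],
    [-0.21,-0.955,0],
    [-0.21,-0.955,0]
  ],
  "angular": [
    [0,0,0],
    [0,0,0],
    [0,0,0],
    [0,0,0],
    [0,0,0],
    [0,0,0],
    [0,0,0],
    [0,0,0]
  ],
  "gripper": [0,0,0,0,0,0,0,0]
}}

```text
t: 9.85
ee_pos: [0.473, -0.3204, 0.1505]
tcp_rot: [-0.0, 0.108, 0.994, 0.001]
contact_force: [-0.1, 0.4, -0.2]
width: 0.0001
gripper_force: 0.0
```

{"method": "jog_arm", "body": {
  "delta_pos": [
    [0,-0.005,0.08],
    [0,-0.005,0.18],
    [0,-0.005,0.28],
    [0,-0.005,0.36],
    [0,-0.005,0.41],
    [0,-0.005,0.44],
    [0,-0.005,0.45],
    [0,-0.005,0.45]
  ],
  "angular": [
    [0,0,0],
    [0,0,0],
    [0,0,0],
    [0,0,0],
    [0,0,0],
    [0,0,0],
    [0,0,0],
    [0,0,0]
  ],
  "gripper": [0,0,0,0,0,0,0,0]
}}

```text
t: 10.85
ee_pos: [0.4727, -0.323, 0.061]
tcp_rot: [0.0, 0.109, 0.994, -0.0]
contact_force: [-0.4, -0.7, -0.7]
width: 0.0001
gripper_force: 0.0
```

{"method": "jog_arm", "body": {
  "delta_pos": [
    [0,0,0.01],
    [0,0,0.02],
    [0,0,0.03],
    [0,0,0.04],
    [0,0,0.045],
    [0,0,0.05],
    [0,0,0.05],
    [0,0,0.05]
  ],
  "angular": [
    [0,0,0],
    [0,0,0],
    [0,0,0],
    [0,0,0],
    [0,0,0],
    [0,0,0],
    [0,0,0],
    [0,0,0]
  ],
  "gripper": [0,0,0,0,0,0,0,0]
}}

```text
t: 11.85
ee_pos: [0.4725, -0.3228, 0.0507]
tcp_rot: [0.0, 0.109, 0.994, -0.0]
contact_force: [-0.5, -0.3, 0.1]
width: 0.0003
gripper_force: 0.0
```

{"method": "jog_arm", "body": {
  "delta_pos": [
    [0,0,0.005],
    [0,0,0.01],
    [0,0,0.015],
    [0,0,0.02],
    [0,0,0.02],
    [0,0,0.02],
    [0,0,0.02],
    [0,0,0.02]
  ],
  "angular": [
    [0,0,0],
    [0,0,0],
    [0,0,0],
    [0,0,0],
    [0,0,0],
    [0,0,0],
    [0,0,0],
    [0,0,0]
  ],
  "gripper": [0,0,0,0,0,0,0,0]
}}

```text
t: 12.85
ee_pos: [0.4725, -0.3228, 0.0467]
tcp_rot: [0.0, 0.108, 0.994, 0.0]
contact_force: [-0.4, 0.0, -0.1]
width: 0.0006
gripper_force: 0.0
```

```bash
python3 - <<'E'
from h import *
s=status.state();print(s["contact_force"],s["ee_pos"])
n="side";im,d=viewer.snapshot(n); cv2.imwrite("pics/side4.png",cv2.resize(im[250:400,320:500,::-1],None,fx=4,fy=4))
E
```

```text
[-0.40478915  0.02421587 -0.07020534] [ 0.47245129 -0.3227723   0.04668223]
```

View pics/side4.png

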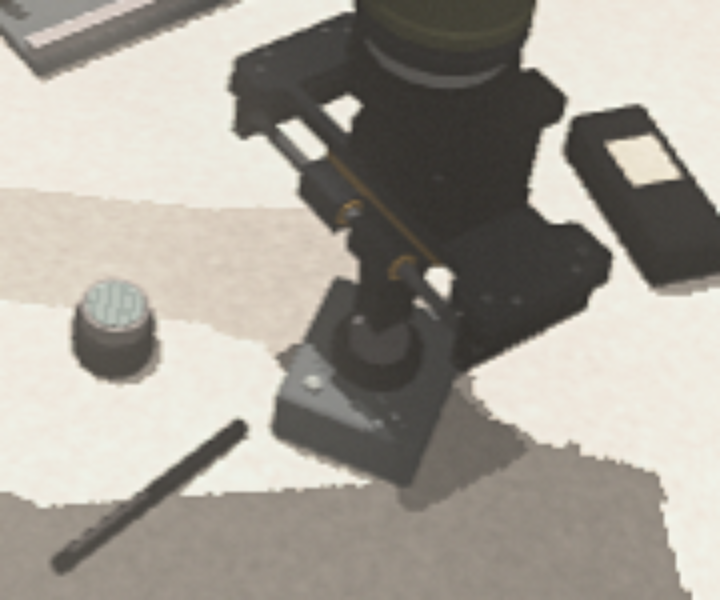

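The fingers seem to stand behind the button at crop (378,310), with the button at (378,345). I'll check this against depth.

```bash
python3 - <<'E'
from h import *
n="side";im,d=viewer.snapshot(n);c=viewer.get_calibration(n)
M=R(c["rotation"]);K=np.array(c["intrinsics"])
for p in([.4725,-.3228,.0467],[.4725,-.3228,.057],[.472,-.322,.045]):
    x=cv2.projectPoints(np.array([p])@np.eye(3),cv2.Rodrigues(M.T)[0],-M.T@np.array(c["position"]),K,np.array(c["dist"]))[0].ravel();print(p,x.round(1),"crop",((x-[320,250])*4).round())
P,u,v=pts(n,d);I={(a,b):q for a,b,q in zip(u,v,P)}
o=np.load("side0.npz")["d"];P0,u0,v0=pts(n,o);J={(a,b):q for a,b,q in zip(u0,v0,P0)}
for row in range(318,350,3):
    print(row,[(np.round(I.get((cc,row),np.zeros(3))*1000).astype(int).tolist(),np.round(J.get((cc,row),np.zeros(3))*1000).astype(int).tolist()) for cc in(408,414,420)])
E
```

```text
[0.4725, -0.3228, 0.0467] [413.  335.3] crop [372. 341.]
[0.4725, -0.3228, 0.057] [413.6 331.9] crop [375. 328.]
[0.472, -0.322, 0.045] [412.4 335.7] crop [370. 343.]
318 [([537, -264, 0], [537, -264, 0]), ([429, -344, 150], [545, -273, 1]), ([431, -355, 158], [557, -282, 0])]
321 [([502, -287, 37], [504, -286, 34]), ([461, -326, 101], [540, -278, -1]), ([467, -335, 104], [551, -286, -2])]
324 [([463, -313, 80], [498, -291, 34]), ([460, -328, 95], [507, -299, 34]), ([473, -333, 90], [542, -293, 1])]
327 [([465, -313, 70], [490, -297, 36]), ([459, -330, 89], [483, -315, 57]), ([475, -333, 80], [508, -314, 37])]
330 [([469, -311, 55], [468, -312, 57]), ([459, -331, 81], [477, -320, 58]), ([486, -328, 57], [486, -328, 57])]
333 [([462, -317, 56], [461, -317, 58]), ([472, -324, 56], [473, -324, 55]), ([480, -333, 56], [480, -333, 57])]
336 [([459, -320, 53], [460, -319, 51]), ([465, -330, 57], [466, -329, 56]), ([475, -337, 55], [474, -338, 57])]
339 [([456, -323, 49], [457, -323, 48]), ([462, -333, 53], [462, -333, 52]), ([475, -339, 48], [475, -338, 47])]
342 [([452, -327, 46], [450, -328, 49]), ([461, -335, 47], [461, -335, 47]), ([467, -344, 50], [469, -344, 48])]
345 [([450, -329, 41], [452, -328, 39]), ([456, -339, 45], [457, -339, 44]), ([469, -345, 40], [467, -346, 42])]
348 [([450, -331, 33], [447, -332, 37]), ([459, -339, 33], [459, -339, 32]), ([465, -348, 36], [465, -348, 36])]
```

Depth shows the finger ends at about z 0.065–0.07, still above the button top (0.057), although the TCP reads 0.047. The readout is therefore about 20 mm too low here. I'll go down in small steps by force.

{"method": "jog_arm", "body": {
  "delta_pos": [
    [0,0,0.005],
    [0,0,0.01],
    [0,0,0.015],
    [0,0,0.02],
    [0,0,0.025],
    [0,0,0.03],
    [0,0,0.03],
    [0,0,0.03]
  ],
  "angular": [
    [0,0,0],
    [0,0,0],
    [0,0,0],
    [0,0,0],
    [0,0,0],
    [0,0,0],
    [0,0,0],
    [0,0,0]
  ],
  "gripper": [0,0,0,0,0,0,0,0]
}}

```text
t: 13.95
ee_pos: [0.4725, -0.3228, 0.0407]
tcp_rot: [0.0, 0.109, 0.994, 0.0]
contact_force: [0.6, 0.2, 1.4]
width: 0.0006
gripper_force: 0.0
```

```bash
python3 - <<'E'
from h import *
n="side";im,d=viewer.snapshot(n)
P,u,v=pts(n,d)
b=(abs(P[:,0]-.472)<.03)&(abs(P[:,1]+.322)<.03)&(P[:,2]>.05)&(P[:,2]<.11)
o=np.load("side0.npz")["d"]; ch=(o-d)[v,u]>.008
for col in range(402,426,2):
    k=b&ch&(u==col)
    if k.any(): i=np.nonzero(k)[0][np.argmax(v[k])]; print(col,v[i],P[i].round(3))
s=status.state();print(s["ee_pos"],s["width"],s["joint_positions"].round(3))
E
```

```text
408 330 [ 0.463 -0.315  0.064]
410 331 [ 0.462 -0.321  0.067]
412 334 [ 0.46  -0.328  0.065]
414 334 [ 0.461 -0.331  0.067]
416 333 [ 0.468 -0.331  0.066]
418 332 [ 0.47  -0.334  0.068]
420 331 [ 0.478 -0.333  0.065]
422 329 [ 0.48  -0.336  0.072]
424 320 [ 0.476 -0.338  0.103]
[ 0.47244965 -0.32278415  0.04068642] 0.0005586140772052545 [-0.081  0.356  0.751  1.85  -0.279  1.043  2.134]
```

{"method": "jog_arm", "body": {
  "delta_pos": [
    [0,0,0.005],
    [0,0,0.01],
    [0,0,0.015],
    [0,0,0.02],
    [0,0,0.025],
    [0,0,0.03],
    [0,0,0.03],
    [0,0,0.03]
  ],
  "angular": [
    [0,0,0],
    [0,0,0],
    [0,0,0],
    [0,0,0],
    [0,0,0],
    [0,0,0],
    [0,0,0],
    [0,0,0]
  ],
  "gripper": [0,0,0,0,0,0,0,0]
}}

```text
t: 15.0
ee_pos: [0.4725, -0.3227, 0.0346]
tcp_rot: [0.0, 0.108, 0.994, 0.0]
contact_force: [-0.2, 0.5, 1.2]
width: 0.0005
gripper_force: 0.0
```

{"method": "jog_arm", "body": {
  "delta_pos": [
    [0,0,0.005],
    [0,0,0.01],
    [0,0,0.015],
    [0,0,0.02],
    [0,0,0.02],
    [0,0,0.02],
    [0,0,0.02],
    [0,0,0.02]
  ],
  "angular": [
    [0,0,0],
    [0,0,0],
    [0,0,0],
    [0,0,0],
    [0,0,0],
    [0,0,0],
    [0,0,0],
    [0,0,0]
  ],
  "gripper": [0,0,0,0,0,0,0,0]
}}

```text
t: 16.0
ee_pos: [0.4725, -0.3228, 0.0307]
tcp_rot: [0.0, 0.109, 0.994, 0.0]
contact_force: [0.1, 0.7, 2.9]
width: 0.0005
gripper_force: 1.4
```

{"method": "jog_arm", "body": {
  "delta_pos": [
    [0,0,0.005],
    [0,0,0.01],
    [0,0,0.015],
    [0,0,0.02],
    [0,0,0.02],
    [0,0,0.02],
    [0,0,0.02],
    [0,0,0.02]
  ],
  "angular": [
    [0,0,0],
    [0,0,0],
    [0,0,0],
    [0,0,0],
    [0,0,0],
    [0,0,0],
    [0,0,0],
    [0,0,0]
  ],
  "gripper": [0,0,0,0,0,0,0,0]
}}

```text
t: 17.0
ee_pos: [0.4726, -0.3228, 0.0283]
tcp_rot: [0.0, 0.109, 0.994, 0.001]
contact_force: [-4.2, 4.2, 15.2]
width: 0.0005
gripper_force: 7.8
```

{"method": "jog_arm", "body": {
  "delta_pos": [
    [0,0,0.003],
    [0,0,0.006],
    [0,0,0.009],
    [0,0,0.012],
    [0,0,0.015],
    [0,0,0.015],
    [0,0,0.015],
    [0,0,0.015]
  ],
  "angular": [
    [0,0,0],
    [0,0,0],
    [0,0,0],
    [0,0,0],
    [0,0,0],
    [0,0,0],
    [0,0,0],
    [0,0,0]
  ],
  "gripper": [0,0,0,0,0,0,0,0]
}}

```text
t: 18.0
ee_pos: [0.4726, -0.3228, 0.0279]
tcp_rot: [0.0, 0.109, 0.994, 0.002]
contact_force: [-11.0, 8.4, 34.9]
width: 0.0003
gripper_force: 17.2
```

```bash
python3 - <<'E'
from h import *
n="side";im,d=viewer.snapshot(n);cv2.imwrite("pics/side5.png",cv2.resize(im[290:375,365:465,::-1],None,fx=7,fy=7,interpolation=cv2.INTER_CUBIC))
P,u,v=pts(n,d);o=np.load("side0.npz")["d"];P0,u0,v0=pts(n,o);J={(a,b):q for a,b,q in zip(u0,v0,P0)}
for row in range(333,346):
  for col in (410,414,418):
    i=np.nonzero((u==col)&(v==row))[0]
    if len(i): print(row,col,P[i[0]].round(3),J.get((col,row),np.zeros(3)).round(3))
E
```

```text
333 410 [ 0.463 -0.321  0.059] [ 0.466 -0.319  0.055]
333 414 [ 0.461 -0.331  0.07 ] [ 0.473 -0.324  0.055]
333 418 [ 0.47  -0.334  0.066] [ 0.476 -0.331  0.058]
334 410 [ 0.463 -0.321  0.057] [ 0.462 -0.322  0.058]
334 414 [ 0.46  -0.332  0.069] [ 0.469 -0.326  0.057]
334 418 [ 0.472 -0.334  0.061] [ 0.474 -0.332  0.058]
335 410 [ 0.463 -0.322  0.055] [ 0.46  -0.324  0.058]
335 414 [ 0.461 -0.332  0.065] [ 0.466 -0.329  0.058]
335 418 [ 0.473 -0.334  0.057] [ 0.473 -0.333  0.057]
336 410 [ 0.462 -0.323  0.054] [ 0.459 -0.324  0.057]
336 414 [ 0.463 -0.331  0.06 ] [ 0.466 -0.329  0.056]
336 418 [ 0.474 -0.333  0.053] [ 0.473 -0.334  0.054]
337 410 [ 0.461 -0.324  0.052] [ 0.459 -0.325  0.054]
337 414 [ 0.464 -0.331  0.056] [ 0.464 -0.331  0.056]
337 418 [ 0.472 -0.335  0.052] [ 0.468 -0.338  0.059]
338 410 [ 0.461 -0.324  0.049] [ 0.461 -0.325  0.05 ]
338 414 [ 0.465 -0.331  0.052] [ 0.462 -0.333  0.056]
338 418 [ 0.472 -0.336  0.05 ] [ 0.469 -0.337  0.054]
339 410 [ 0.458 -0.326  0.05 ] [ 0.459 -0.326  0.048]
339 414 [ 0.463 -0.332  0.052] [ 0.462 -0.333  0.052]
339 418 [ 0.469 -0.3
[... 305 characters left out ...]
41 418 [ 0.468 -0.339  0.047] [ 0.468 -0.339  0.047]
342 410 [ 0.453 -0.331  0.049] [ 0.454 -0.33   0.048]
342 414 [ 0.461 -0.335  0.046] [ 0.461 -0.335  0.047]
342 418 [ 0.468 -0.34   0.045] [ 0.466 -0.341  0.047]
343 410 [ 0.453 -0.331  0.047] [ 0.454 -0.331  0.045]
343 414 [ 0.459 -0.337  0.047] [ 0.458 -0.337  0.047]
343 418 [ 0.464 -0.342  0.048] [ 0.464 -0.342  0.047]
344 410 [ 0.452 -0.332  0.046] [ 0.452 -0.332  0.045]
344 414 [ 0.457 -0.338  0.047] [ 0.459 -0.337  0.044]
344 418 [ 0.462 -0.344  0.048] [ 0.462 -0.344  0.048]
345 410 [ 0.454 -0.331  0.04 ] [ 0.453 -0.332  0.042]
345 414 [ 0.458 -0.338  0.043] [ 0.457 -0.339  0.044]
345 418 [ 0.465 -0.343  0.041] [ 0.462 -0.344  0.044]
```

View pics/side5.png

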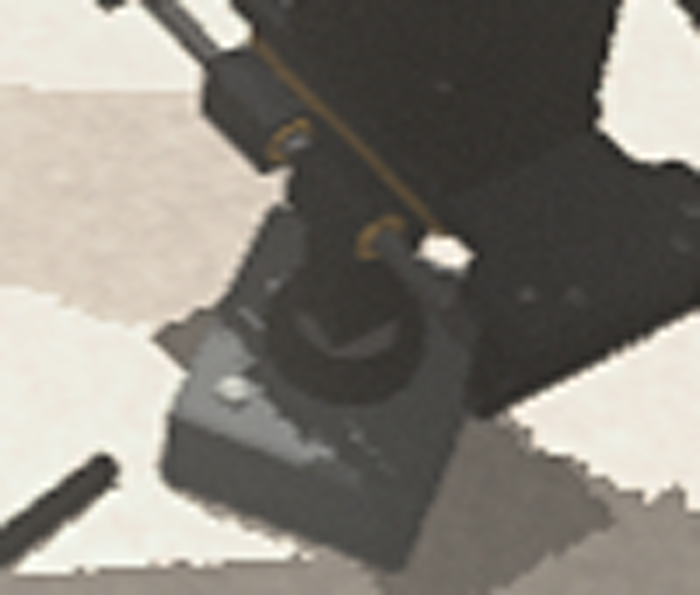

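The button is fully down: its side wall has sunk into the collar at crop (345,340), its top is at about 0.051, and it moved 6 mm before the hard stop. Releasing.

{"method": "jog_arm", "body": {
  "delta_pos": [
    [0,0,-0.05],
    [0,0,-0.15],
    [0,0,-0.3],
    [0,0,-0.45],
    [0,0,-0.58],
    [0,0,-0.65],
    [0,0,-0.65],
    [0,0,-0.65]
  ],
  "angular": [
    [0,0,0],
    [0,0,0],
    [0,0,0],
    [0,0,0],
    [0,0,0],
    [0,0,0],
    [0,0,0],
    [0,0,0]
  ],
  "gripper": [0,0,0,0,0,0,0,0]
}}

```text
t: 19.05
ee_pos: [0.4719, -0.3223, 0.1526]
tcp_rot: [-0.001, 0.108, 0.994, 0.0]
contact_force: [0.4, 0.0, -0.2]
width: 0.0003
gripper_force: 0.0
```

```bash
python3 - <<'E'
from h import *
s=status.state();print(s["contact_force"],s["ee_pos"])
n="side";im,d=viewer.snapshot(n);cv2.imwrite("pics/side6.png",im[:,:,::-1])
r=viewer.cut_out(n,"passport")[0];P,u,v=pts(n,d,r["region"]);print(np.median(P,0),cv2.minAreaRect(P[:,:2].astype(np.float32)))
P,u,v=pts(n,d);b=np.hypot(P[:,0]-.472,P[:,1]+.322)<.012;print(np.median(P[b&(P[:,2]<.08),2]))
E
```

```text
[ 0.41159114  0.02993144 -0.21653655] [ 0.47191108 -0.32227794  0.15258488]
[0.65401089 0.03230806 0.02989349] ((0.6567224860191345, 0.037026070058345795), (0.13662612438201904, 0.09842511266469955), 77.56098937988281)
0.05710234060862368
```

View pics/side6.png

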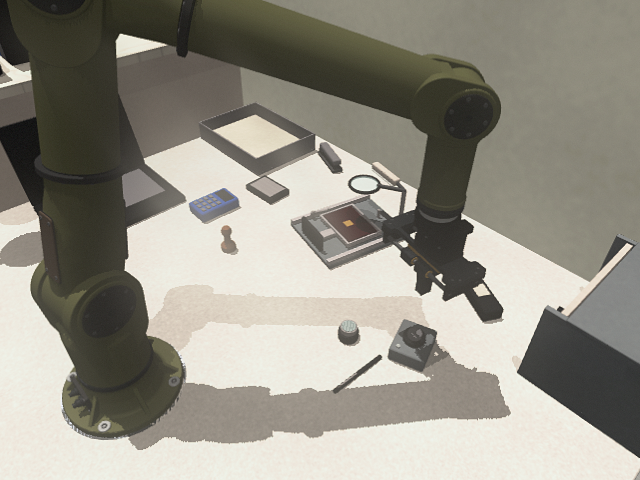

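The tray is still caught with the passport at (350,224), the button is back up at (414,333), and everything else is where it was. Handing in.

```bash
python3 -c "
from cell import order;print(order.job_done())"
```

```text
the job is handed in; nothing more can be done
None
```

The tray was pushed to its stop and is held by its pawl at mid position with the passport lying in it; the lamp button was then pressed fully down and let go, and the job was handed in at about 19 s (no verdict shown), though the fingertips were about 20 mm higher than the readout, so they met the push plate near its top edge.

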